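# Unclip a track spotlight and put it away

## Task

Push the power switch of the test track over to off (away from the robot). Then take the white spotlight off the track, holding its red release button pressed in while you pull it straight up, and set it down upright in the free bay of the lamp tray, the one with the blue mat, lengthwise in the bay and wholly inside its walls. Do not let go of it in the air, and leave the black spotlight, the grey driver box and the white figurine where they are.

Things in the scene. Friction and masses are not known exactly. Their poses are not given: they have to be found in the camera images.
- rail: Test track, fixed: aluminium track 48 wide, 348 mm long on a 100 mm wide plywood board, track top 46 mm above the table. Origin on the table under the track's middle; x across it (away from the robot at yaw 0), y along it. Switch at y = +213 mm, x = 0. A white and a black spotlight are clipped on, origins at y = -85 and +85 mm (which is which varies), 30 mm above the table.
- switch (a joint): Power switch: toggle lever on a grey block (70 x 50 mm, top 37 mm above the table); hinge parallel to the track's y, 34 mm above the table. 0: leans 0.5 rad towards the track's -x (robot side), on. 1.0 (end stop): leans 0.5 rad towards +x, off. Starts between 0 and 0.2, stays where it is left; about 1.5 N at the tip moves it.
- switch_tip (a point): Centre of the red ball (26 mm diameter) at the end of the switch lever, 50 mm from the hinge, about 78 mm above the table.
- lamp_white: White spotlight, loose, 0.3 to 0.5 kg, axes parallel to the track's. Driver box 40 (x) x 150 (y) x 44 mm over a black tongue 22 x 120 x 16 mm; origin at the centre of the tongue's underside (box spans z 16 to 60 mm). Lamp can, 46 mm diameter, on the box's +y end (y 22 to 68, x within 36, up to z 125 mm). Red button in the +x face; -x face plain. It can stand on its tongue.
- release (a joint): Travel of the white spotlight's button, into the box along its -x: 0 out, 0.007 m flush. Sprung, 3 to 10 N. A tooth locks the tongue in the track until 0.005 to 0.0065 m; then the lamp lifts straight up (tongue 16 mm deep, 1.5 mm play). Gripping the box across x with one pad over the button at 20 N or more presses it flush.
- release_face (a point): Centre of the outer face of the white spotlight's red button (24 mm along y, 20 mm high); with the button out it stands 7 mm proud of the box, at x = 27, y = -35, z = 44 mm of the lamp's frame.
- tray: Grey lamp tray, fixed, 205 (x) x 200 (y) mm, 20 mm high, floor and walls 5 mm thick, a divider along y in the middle: two bays of 95 x 190 mm inside, centred at x = -50 and +50 mm. One bay holds the grey driver box, the other is free. Origin at the centre of its underside on the table.
- bay_mat: Blue mat, fixed, 70 (x) x 160 (y) x 2 mm, on the floor of the free bay, in its centre (which bay varies). Origin at the centre of its underside, 5 mm above the table; its top is 2 mm higher. y is the long direction of the bay.
- lamp_black: Black spotlight of the same shape and with the same red button, clipped at the other place of the track; it stays there. Origin as for the white one.
- driver: Grey driver box, loose, 40 x 130 x 34 mm, in the other bay of the tray; it stays there. Origin at the centre of its underside.
- figurine: White ceramic figurine, loose, 84 mm across its body (about 120 with the arms), 140 mm tall, standing beyond the track; it stays there. Origin at the centre of its underside.

How it is judged:
By the outcome, as a careful person would: the job done as asked, in the order asked, and still so for the second after the job is handed in, with the robot touching nothing.
It also fails if it takes over 64 s, if anything falls off the work surface, if the arm or the gripper's body presses on something with over 40 N, if the wrist force passes 120 N, or if a joint passes its speed limit or range.

## Robot

A 7-joint arm with a two-finger parallel gripper is mounted at the origin on the work surface. World frame = base frame: x ahead of the robot, y to its left, z up, the work surface at z = 0. Lengths are in m, angles in rad, forces in N, time in s.
With the tool pointing down it reaches from about 0.4 to 0.85 m from the base axis. Payload 10.4 kg.
Tool frame: the origin (TCP) lies at the very end of the fingers, on their centre line; the grasp point (between the pads) lies r.pinch_z behind it (r.pinch_z is the distance from the TCP to the grasp point, in m); z points along the fingers, x is the direction in which the jaws open and shut, and the axes are right-handed (so a half turn about z gives the same grasp; the last joint's range is limited). The gripper opens to 87 mm and grips with 3 to 60 N. Pads are 19 mm wide; open, the fingers measure 117 mm over their backs; the gripper's body (75 mm by 190 mm) begins 51 mm behind the grasp point.
Start: joints at [1.086, 0.332, -0.065, 1.46, 0.022, 1.35, -0.088], TCP at [0.278, -0.56, 0.223] pointing down, gripper open.
Joint ranges: [-2.6, 2.6], [-0.5, 2.12], [-1.47, 1.34], [0.16, 2.42], [-1.27, 4.41], [0.06, 2.06], [-2.6, 2.6]. Speed limits (rad/s): [2.22, 2.22, 2.79, 2.79, 3.14, 3.14, 3.14].

## Interface

Orientations are given as a unit quaternion [x, y, z, w].
In Python, from bench import r gives the robot as it stands.
- The arm moves only by the tool carry_out, never from a script. Its argument "increments" is text: rows parted by semicolons, each of 7 numbers parted by spaces: the turn, a rotation vector about the tool's x, y, z in degrees, then the shift along the tool's x, y, z in m, then the finger opening in m, from 0 to 0.087. A call has exactly 5 rows; each row is the pose to reach, as a shift and turn from the pose measured when the call began, along the tool's axes at that moment; what a row does not reach only later rows make up. A row lasts 1/8 s, in which the tool goes at most 62.5 mm and 10.7 degrees, less where a joint would pass 70% of its speed; a pose out of reach is approached as far as the arm can. A call with a gripper value outside its range is refused whole. The fingers move at their own pace and stop on an object; "squeeze" is the grip in N (left out, the last holds). Time passes only in rows, so rows that repeat a pose let the fingers close, or fill a call up. It gives the time, the measured TCP pose, the force and the opening at its end, in the units of the state.
- r.read_state(): the state, without advancing time (a new reading comes with each control period).
- r.camera(name): name is "scene" or "top"; returns (picture, depth): 480x640x3 uint8, blue, green, red; 480x640 float32, m along the optical axis (not along the pixel's ray), 0 where there is no reading.
- r.camera_model(name): a dict with "K" (3x3 intrinsics, pixels), "extrinsics" (4x4, takes a point from camera to world coordinates). Camera axes: x right, y down, z forward; pixel columns grow to the right and rows downward; lengths in m; the calibration is good to about 2 mm. A picture is of the moment at which its call begins. camera_model takes no time and is no camera call.
- r.close_job(): hands the job in, once; it reports no verdict.
The state is a dict: "time": time; "joint_positions": joint angles; "joint_vel": joint speeds; "joint_torque": joint torques, N m; "ee_pos": TCP position; "eef_rot": TCP orientation; "ft_force": force on the tool from outside, world axes, zero at the start; "torque": the same for the moment, N m; "width": finger opening in m.
Only numpy, scipy, OpenCV 4.12 (cv2) and the standard library are available. Lean on these libraries where they do the work, as an engineer would, in place of code of your own. Each camera call takes 0.05 s, during which the arm holds its last target.

## Working session

There is one attempt and no reset: what is moved stays moved. The work goes in short steps, Python scripts to look and compute and a tool call to move; the robot and the scene stay as the last step left them, time stands still between calls to the robot, and variables do not carry over. Pictures are saved under pics/ and viewed, and the job is handed in when it is done.

Besides the shell and the picture viewer there is one more tool, called by a JSON object that holds its "name" and its "arguments", one argument or row to a line. carry_out: Moves the arm, as the interface text tells. Its arguments: {"type":"object","properties":{"increments":{"type":"string"},"squeeze":{"type":"number"}},"required":["increments"]}

```bash
ls; mkdir -p pics; python3 - <<'E'
from bench import r
import cv2,numpy as np
print(r.read_state()); print(r.pinch_z)
for n in("scene","top"):
    p,d=r.camera(n); cv2.imwrite(f"pics/{n}0.png",p); np.save(f"pics/{n}0.npy",d); m=r.camera_model(n); print(n,np.array(m["K"]).tolist(),np.round(m["extrinsics"],4).tolist())
E
```

```text
pics
{'time': 0.0, 'joint_positions': array([ 1.08639965,  0.33286144, -0.06468453,  1.46093278,  0.02160874,
        1.34989749, -0.08849716]), 'joint_vel': array([-0.00022826, -0.00128124, -0.00120033, -0.00145004,  0.0003942 ,
       -0.0018201 , -0.00102578]), 'joint_torque': array([ 8.13640509e-04, -6.23253751e+01,  2.48411600e-02, -3.89889836e+01,
       -6.13231002e-02,  3.97910562e-02,  1.86364673e-04]), 'ee_pos': array([ 0.27828666, -0.55919882,  0.2217645 ]), 'eef_rot': array([ 8.50166570e-01, -5.26513352e-01, -6.16322008e-04, -3.35439773e-04]), 'ft_force': array([0.4154209 , 0.21816814, 0.47940586]), 'torque': array([ 0.00319837, -0.01440961, -0.06866145]), 'width': 0.08719404552733247}
0.0187
scene [[520.3000601172347, 0.0, 319.8535922204786], [0.0, 520.3000601172347, 233.772423252559], [0.0, 0.0, 1.0]] [[-0.2636, 0.6172, -0.7413, 1.3879], [0.9645, 0.1584, -0.2111, 0.2158], [-0.0129, -0.7707, -0.6371, 0.7672], [0.0, 0.0, 0.0, 1.0]]
top [[440.8380691109564, 0.0, 324.1842038020951], [0.0, 440.8380691109564, 236.74049090650823], [0.0, 0.0, 1.0]] [[0.019, -0.9957, 0.0907, 0.4967], [-0.9992, -0.0221, -0.0333, 0.0115], [0.0352, -0.09, -0.9953, 0.9753], [0.0, 0.0, 0.0, 1.0]]
```

View pics/scene0.png

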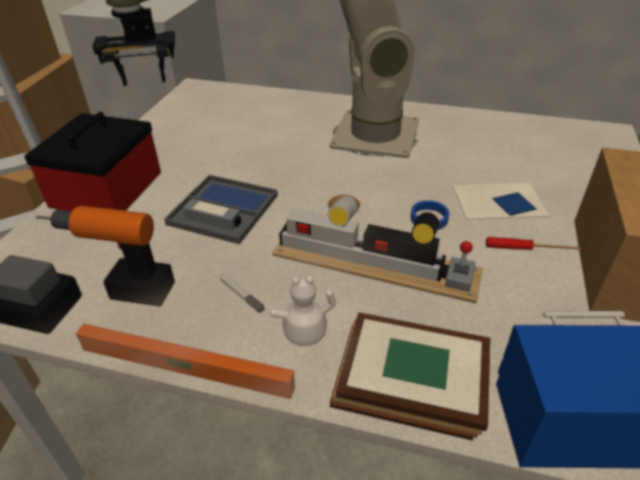

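View pics/top0.png

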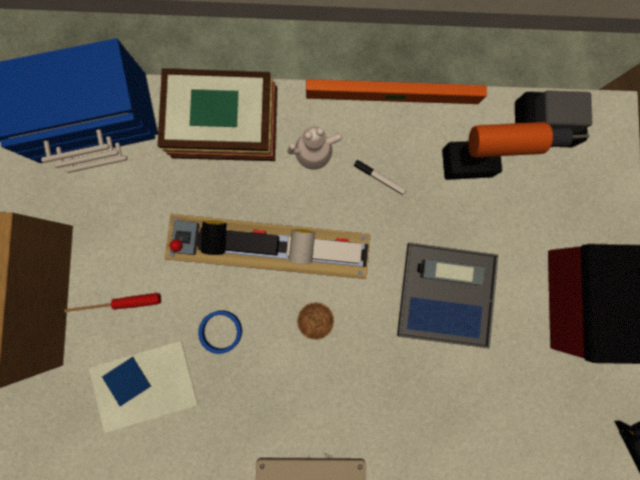

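The white lamp is on the track's right in the top view (about 335,250), with its red button on the far side. The switch ball is at about (176,245), the tray at (448,295) with the mat bay nearest the robot, and the figurine at (313,147). Next I'll enlarge the crops and measure.

```bash
cat > h.py <<'E'
import cv2,numpy as np
from bench import r
def model(n):
    m=r.camera_model(n); return np.array(m["K"]),np.array(m["extrinsics"])
def ray(n,uv,z):
    K,E=model(n); uv=np.atleast_2d(uv).astype(float)
    d=np.c_[uv,np.ones(len(uv))]@np.linalg.inv(K).T@E[:3,:3].T
    t=(z-E[2,3])/d[:,2]; return E[:3,3]+d*t[:,None]
def proj(n,P):
    K,E=model(n); P=np.atleast_2d(P); c=(P-E[:3,3])@E[:3,:3]; q=c@K.T; return q[:,:2]/q[:,2:]
def cloud(n,d):
    K,E=model(n); v,u=np.indices(d.shape); q=np.stack([u,v,np.ones_like(u)],-1)@np.linalg.inv(K).T*d[...,None]
    return q@E[:3,:3].T+E[:3,3]
def tri(uv1,uv2,n1="top",n2="scene"):
    A=[];b=[]
    for n,uv in((n1,uv1),(n2,uv2)):
        K,E=model(n); d=E[:3,:3]@np.linalg.inv(K)@np.array([*uv,1.]); d/=np.linalg.norm(d); M=np.eye(3)-np.outer(d,d); A.append(M); b.append(M@E[:3,3])
    return np.linalg.lstsq(np.vstack(A),np.hstack(b),rcond=None)[0]
E
python3 - <<'E'
from h import *
a=cv2.imread("pics/top0.png"); b=cv2.imread("pics/scene0.png")
cv2.imwrite("pics/c1.png",cv2.resize(a[205:285,155:380],None,fx=3.5,fy=3.5,interpolation=cv2.INTER_CUBIC))
cv2.imwrite("pics/c2.png",cv2.resize(a[235:355,390:505],None,fx=5,fy=5,interpolation=cv2.INTER_CUBIC))
cv2.imwrite("pics/c3.png",cv2.resize(b[180:310,265:490],None,fx=3.5,fy=3.5,interpolation=cv2.INTER_CUBIC))
d=np.load("pics/top0.npy"); P=cloud("top",d)
np.set_printoptions(precision=3,suppress=True)
for u,v in((185,232),(335,252),(300,245),(213,237),(250,243),(445,318),(313,147),(176,245),(400,300),(350,300)): print(u,v,P[v,u])
E
```

```text
185 232 [0.585 0.273 0.043]
335 252 [ 0.547 -0.041  0.089]
300 245 [0.556 0.029 0.145]
213 237 [0.567 0.192 0.148]
250 243 [0.562 0.13  0.089]
445 318 [ 0.412 -0.289  0.009]
313 147 [0.756 0.008 0.11 ]
176 245 [0.554 0.277 0.088]
400 300 [ 0.449 -0.191  0.003]
350 300 [ 0.447 -0.081 -0.   ]
```

View pics/c1.png

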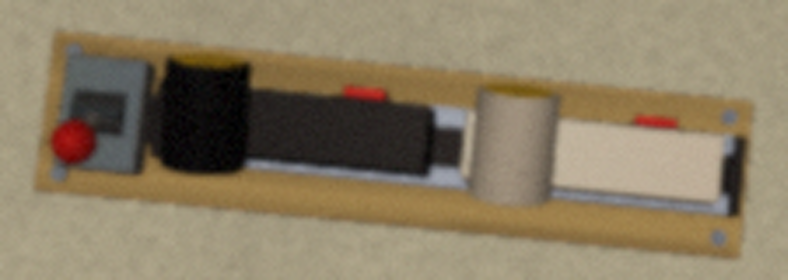

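View pics/c2.png

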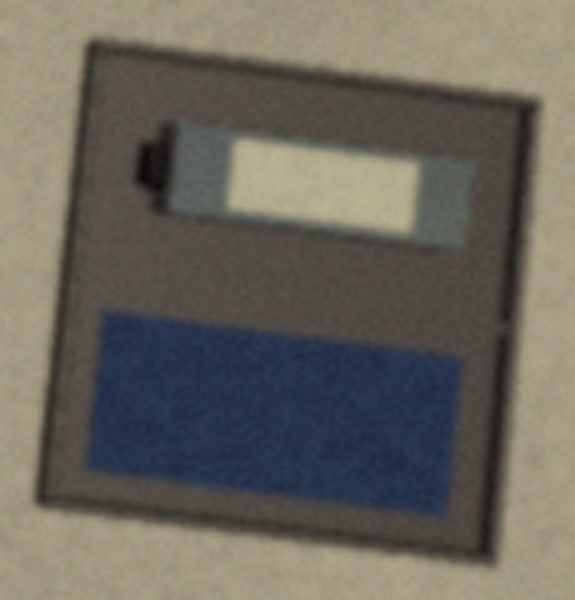

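View pics/c3.png

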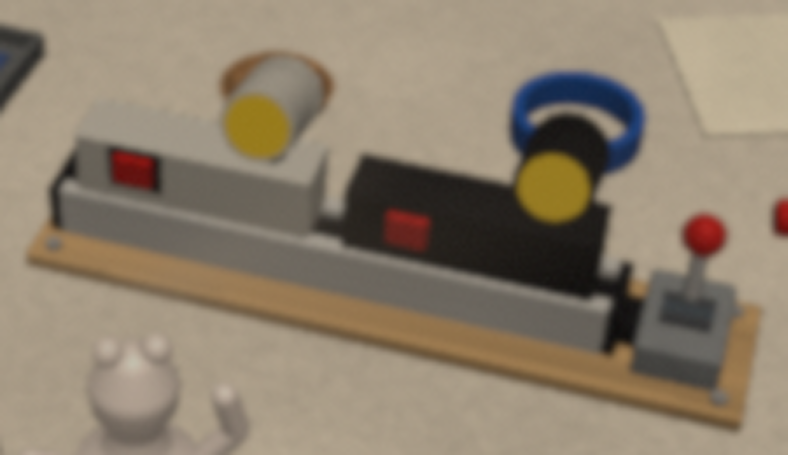

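```bash
python3 - <<'E'
from h import *
np.set_printoptions(precision=4,suppress=True)
a=cv2.imread("pics/top0.png"); b=cv2.imread("pics/scene0.png"); P=cloud("top",np.load("pics/top0.npy"))
hsv=cv2.cvtColor(a,cv2.COLOR_BGR2HSV); hs=cv2.cvtColor(b,cv2.COLOR_BGR2HSV)
def big(m,roi):
    x0,y0,x1,y1=roi; q=np.zeros(m.shape,np.uint8); q[y0:y1,x0:x1]=m[y0:y1,x0:x1]
    n,l,s,c=cv2.connectedComponentsWithStats(q); i=1+s[1:,4].argmax(); return (l==i).astype(np.uint8),s[i],c[i]
def rect(n,m,z):
    c=max(cv2.findContours(m,cv2.RETR_EXTERNAL,cv2.CHAIN_APPROX_NONE)[0],key=cv2.contourArea)[:,0]
    w=ray(n,c,z)[:,:2]; return cv2.minAreaRect((w*1000).astype(np.float32))
Z=P[...,2]
m,_,_=big(((Z>.08)&(Z<.098)&(a.min(2)>110)).astype(np.uint8),(280,220,380,285)); print("whitetop",m.sum(),rect("top",m,.09), np.median(Z[m>0]))
mm=((hsv[...,0]>100)&(hsv[...,0]<130)&(hsv[...,1]>90)).astype(np.uint8)
m,_,_=big(mm,(390,280,505,355)); print("mat",m.sum(),rect("top",m,.007))
red=(((hsv[...,0]<8)|(hsv[...,0]>172))&(hsv[...,1]>150)&(hsv[...,2]>70)).astype(np.uint8)
redS=(((hs[...,0]<8)|(hs[...,0]>172))&(hs[...,1]>130)&(hs[...,2]>60)).astype(np.uint8)
_,s,c=big(red,(160,230,195,260)); _,s2,c2=big(redS,(455,235,480,255)); print("ball",c,s,c2,s2,tri(c,c2), ray("top",c,.078))
for roi,rs in (((325,230,360,250),(290,215,320,240)),((245,225,275,240),(365,230,395,260))):
    _,s,c=big(red,roi);_,s2,c2=big(redS,rs); print("btn",c,s[4],c2,s2, "tri",tri(c,c2))
# plywood
ply=((hsv[...,0]>10)&(hsv[...,0]<24)&(hsv[...,1]>85)).astype(np.uint8)
m,s,_=big(ply,(155,205,380,285)); print("ply",s,rect("top",m,.012),np.median(Z[m>0]))
dark=(a.max(2)<108).astype(np.uint8)
m,s,_=big(dark,(390,235,505,355)); print("tray",s,rect("top",m,.02))
m,s,_=big(((Z>.0215)&(Z<.06)).astype(np.uint8),(400,245,495,300)); print("driver",s,rect("top",m,.039))
F=P[120:172,280:350].reshape(-1,3); F=F[F[:,2]>.02]; print("fig",F.min(0),F.max(0),np.median(F,0))
E
```

```text
whitetop 922 ((549.9594116210938, -44.72465133666992), (96.1154556274414, 39.73518371582031), 85.53228759765625) 0.08966478371934067
mat 2206 ((413.4798583984375, -287.80535888671875), (157.5618133544922, 68.02459716796875), 83.8421630859375)
ball [175.4454 244.9496] [170 239  12  13 119] [465.9307 246.7426] [461 242  11  11 101] [0.555  0.2814 0.0798] [[0.5552 0.2813 0.078 ]]
btn [341.25   239.2143] 28 [302.5505 227.9725] [297 223  12  11 109] tri [ 0.5743 -0.0537  0.0762]
btn [258.7805 231.4634] 41 [380.8201 245.0791] [375 239  13  13 139] tri [0.5865 0.1155 0.075 ]
ply [ 165  214  205   65 4103] ((561.4904174804688, 101.08500671386719), (439.228271484375, 100.59674072265625), 85.52391815185547) 0.011853975889308699
tray [ 397  243  101  105 8059] ((463.51519775390625, -290.6934814453125), (202.09869384765625, 203.39993286132812), 83.59415435791016)
driver [ 418  259   67   26 1199] ((513.9854736328125, -293.127685546875), (142.00662231445312, 40.2752799987793), 83.63941955566406)
fig [ 0.4967 -0.0514  0.0202] [0.8038 0.0625 0.9753] [0.763  0.0072 0.06  ]
```

```bash
cat >> h.py <<'E'
from scipy.spatial.transform import Rotation as R
RY=-4.48; RO=np.array([.5586,.0664])
def rail(x,y,z,yaw=RY,o=RO):
    c,s=np.cos(np.radians(yaw)),np.sin(np.radians(yaw)); return np.array([o[0]+c*x-s*y,o[1]+s*x+c*y,z])
def yawR(yaw): # tool x at yaw, z down
    c,s=np.cos(np.radians(yaw)),np.sin(np.radians(yaw)); return R.from_matrix(np.array([[c,s,0],[s,-c,0],[0,0,-1]]))
def plan(p,yaw=RY):
    s=r.read_state(); Q=R.from_quat(s["eef_rot"]); 
    print("turn",np.round((Q.inv()*yawR(yaw)).as_rotvec(degrees=True),2),"shift",np.round(Q.inv().apply(np.array(p)-s["ee_pos"]),4),"target",np.round(p,4))
def st():
    s=r.read_state(); Q=R.from_quat(s["eef_rot"]).as_matrix()
    print("t",round(s["time"],3),"p",np.round(s["ee_pos"],4),"yaw",round(np.degrees(np.arctan2(Q[1,0],Q[0,0])),2),"zax",np.round(Q[:,2],3),"F",np.round(s["ft_force"],1),"w",round(s["width"],4))
E
python3 - <<'E'
from h import *
st(); plan([.48,-.2,.24],-30); plan(rail(-55,214,.2),-4.5)
E
```

```text
t 0.1 p [ 0.2783 -0.5592  0.2219] yaw -63.54 zax [-0.001  0.001 -1.   ] F [-0.4 -0.  -0. ] w 0.0871
turn [-2.000e-02  7.000e-02 -3.354e+01] shift [-0.2318 -0.3406 -0.0179] target [ 0.48 -0.2   0.24]
turn [-3.000e-02  6.000e-02 -5.904e+01] shift [-212.2617  -63.3825    0.2723] target [-3.755760e+01  2.177087e+02  2.000000e-01]
```

{"name": "carry_out", "arguments": {
  "increments": "0 0 -7 -0.035 -0.051 -0.005 0; 0 0 -14 -0.07 -0.102 -0.009 0; 0 0 -21 -0.105 -0.153 -0.013 0; 0 0 -28 -0.14 -0.204 -0.016 0; 0 0 -33.5 -0.174 -0.255 -0.018 0",
  "squeeze": 10
}}

```text
time: 0.72
ee_pos: [0.4296, -0.288, 0.2401]
eef_rot: [0.966, -0.257, -0.0, -0.0]
ft_force: [0.0, 0.8, -0.0]
width: 0.0449
```

```bash
python3 - <<'E'
from h import *
st(); plan([.48,-.1,.24],-20); plan(rail(-.055,.214,.2),-4.5)
E
```

```text
t 0.725 p [ 0.4296 -0.288   0.2401] yaw -29.84 zax [-0.001  0.001 -1.   ] F [ 0.   0.8 -0. ] w 0.0449
turn [-0.03  0.06 -9.84] shift [-0.0498 -0.1881  0.0002] target [ 0.48 -0.1   0.24]
turn [ -0.04   0.05 -25.34] shift [-0.2057 -0.5414  0.0405] target [0.5205 0.284  0.2   ]
```

{"name": "carry_out", "arguments": {
  "increments": "0 0 -3 -0.02 -0.055 0 0; 0 0 -6 -0.04 -0.11 0 0; 0 0 -9 -0.06 -0.165 0 0; 0 0 -12 -0.08 -0.22 0 0; 0 0 -15 -0.1 -0.275 0 0"
}}

```text
time: 1.35
ee_pos: [0.4796, 0.0021, 0.2402]
eef_rot: [0.992, -0.128, -0.0, -0.0]
ft_force: [0.8, -1.0, 0.1]
width: 0.0015
```

```bash
python3 - <<'E'
from h import *
st(); plan(rail(-.055,.214,.2),-4.5)
E
```

```text
t 1.35 p [0.4796 0.0021 0.2402] yaw -14.76 zax [-0.001  0.001 -1.   ] F [ 0.8 -1.   0.1] w 0.0015
turn [ -0.02   0.04 -10.26] shift [-0.0322 -0.283   0.0403] target [0.5205 0.284  0.2   ]
```

{"name": "carry_out", "arguments": {
  "increments": "0 0 -2 -0.006 -0.057 0.005 0; 0 0 -4 -0.012 -0.114 0.01 0; 0 0 -6 -0.019 -0.17 0.02 0; 0 0 -8 -0.026 -0.227 0.03 0; 0 0 -10.3 -0.032 -0.283 0.04 0"
}}

```text
time: 1.98
ee_pos: [0.5208, 0.2854, 0.1997]
eef_rot: [0.999, -0.039, -0.0, -0.0]
ft_force: [0.3, -0.7, -0.2]
width: 0.0005
```

```bash
python3 - <<'E'
from h import *
st(); plan(rail(-.055,.214,.065),-4.5);plan(rail(-.004,.214,.065),-4.5)
p,d=r.camera("scene"); cv2.imwrite("pics/s1.png",cv2.resize(p[100:320,250:530],None,fx=2.8,fy=2.7))
E
```

```text
t 1.975 p [0.5208 0.2854 0.1997] yaw -4.43 zax [-0.001  0.    -1.   ] F [ 0.3 -0.7 -0.2] w 0.0005
turn [-0.01  0.05  0.07] shift [-1.000e-04  1.400e-03  1.347e-01] target [0.5205 0.284  0.065 ]
turn [-0.01  0.05  0.07] shift [0.0509 0.0015 0.1347] target [0.5713 0.2801 0.065 ]
```

View pics/s1.png

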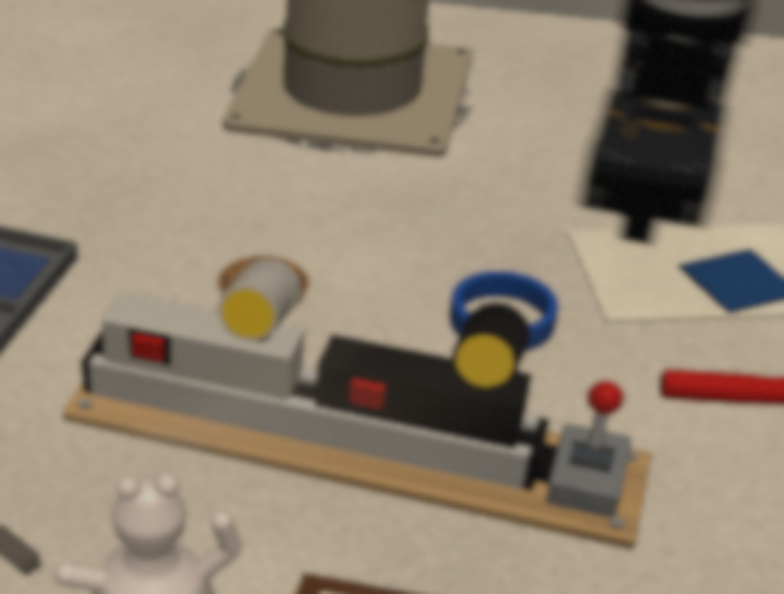

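The closed gripper hangs on the robot side of the switch, seen at about (640,210) in the crop. The ball, at (605,397), is still on the near side. Now I'll go down.

{"name": "carry_out", "arguments": {
  "increments": "0 0 0 0 0.001 0.05 0; 0 0 0 0 0.001 0.1 0; 0 0 0 0 0.001 0.135 0; 0 0 0 0.01 0.001 0.135 0; 0 0 0 0.015 0.001 0.135 0"
}}

```text
time: 2.65
ee_pos: [0.5343, 0.2919, 0.0643]
eef_rot: [0.999, -0.034, -0.001, -0.003]
ft_force: [0.3, 0.2, 0.5]
width: 0.0004
```

```bash
python3 - <<'E'
from h import *
st(); plan(rail(-.003,.214,.065),-4.5)
E
```

```text
t 2.65 p [0.5343 0.2919 0.0643] yaw -3.93 zax [-0.002  0.005 -1.   ] F [0.3 0.2 0.5] w 0.0004
turn [-0.29  0.15  0.57] shift [ 0.0388  0.0092 -0.0008] target [0.5723 0.28   0.065 ]
```

{"name": "carry_out", "arguments": {
  "increments": "0 0 0.3 0 0.005 0 0; -0.3 0.1 0.5 0 0.009 -0.001 0; -0.3 0.1 0.5 0 0.009 -0.001 0; -0.3 0.1 0.5 0 0.009 -0.001 0; -0.3 0.1 0.5 0 0.009 -0.001 0"
}}

```text
time: 3.28
ee_pos: [0.5336, 0.283, 0.0653]
eef_rot: [0.999, -0.039, -0.0, 0.0]
ft_force: [-0.0, 0.8, 0.4]
width: 0.0005
```

```bash
python3 - <<'E'
from h import *
st(); plan(rail(-.003,.214,.065),-4.5); print(r.read_state()["joint_positions"])
E
```

```text
t 3.275 p [0.5336 0.283  0.0653] yaw -4.42 zax [-0.001 -0.    -1.   ] F [-0.   0.8  0.4] w 0.0005
turn [0.01 0.05 0.08] shift [ 0.0388 -0.      0.0003] target [0.5723 0.28   0.065 ]
[ 0.01825561  0.5340826  -0.74784041  1.65816726  0.39678716  1.10817198
 -0.91784115]
```

{"name": "carry_out", "arguments": {
  "increments": "0 0 0 0.01 0 0 0; 0 0 0 0.02 0 0 0; 0 0 0 0.028 0 0 0; 0 0 0 0.034 0 0 0; 0 0 0 0.036 0 0 0"
}}

```text
time: 3.9
ee_pos: [0.5699, 0.28, 0.065]
eef_rot: [0.999, -0.039, -0.001, 0.0]
ft_force: [-1.4, -0.1, 0.4]
width: 0.0005
```

```bash
python3 - <<'E'
from h import *
st(); plan(rail(-.003,.214,.065),-4.5)
p,d=r.camera("scene"); cv2.imwrite("pics/s2.png",cv2.resize(p[100:320,250:530],None,fx=2.8,fy=2.7))
E
```

```text
t 3.9 p [0.5699 0.28   0.065 ] yaw -4.45 zax [-0.001 -0.    -1.   ] F [-1.4 -0.1  0.4] w 0.0005
turn [0.02 0.06 0.05] shift [ 0.0024 -0.0002  0.    ] target [0.5723 0.28   0.065 ]
```

View pics/s2.png

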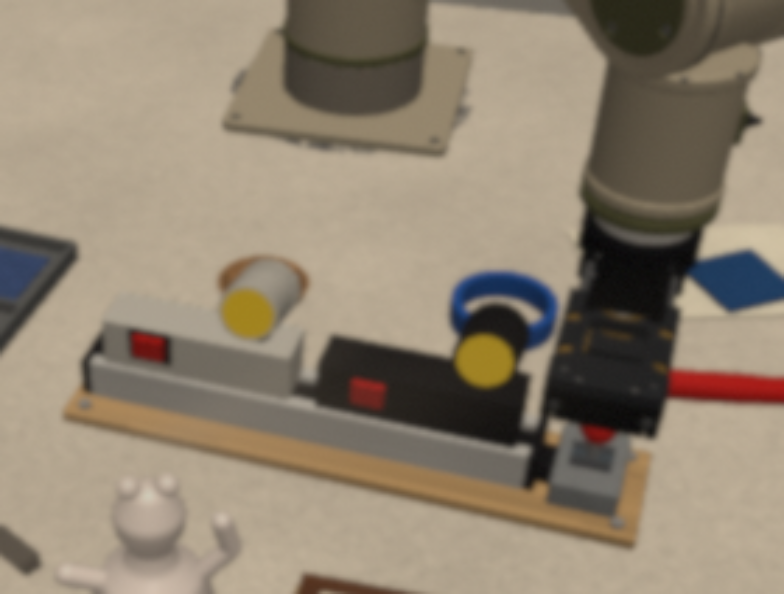

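{"name": "carry_out", "arguments": {
  "increments": "0 0 0 0.002 0 0 0; 0 0 0 0.004 0 0 0; 0 0 0 0.006 0 0 0; 0 0 0 0.007 0 0 0; 0 0 0 0.007 0 0 0"
}}

```text
time: 4.58
ee_pos: [0.5769, 0.2793, 0.065]
eef_rot: [0.999, -0.039, -0.001, 0.0]
ft_force: [-1.4, -0.0, -0.4]
width: 0.0004
```

{"name": "carry_out", "arguments": {
  "increments": "0 0 0 0.002 0 0 0; 0 0 0 0.003 0 0 0; 0 0 0 0.004 0 0 0; 0 0 0 0.005 0 0 0; 0 0 0 0.005 0 0 0"
}}

```text
time: 5.2
ee_pos: [0.5789, 0.2793, 0.0647]
eef_rot: [0.999, -0.038, -0.003, 0.001]
ft_force: [-15.7, -2.8, 7.0]
width: 0.0004
```

{"name": "carry_out", "arguments": {
  "increments": "0 0 0 -0.02 0 0 0; 0 0 0 -0.04 0 0 0; 0 0 0 -0.045 0 -0.04 0; 0 0 0 -0.045 0 -0.09 0; 0 0 0 -0.045 0 -0.14 0.03"
}}

```text
time: 5.82
ee_pos: [0.5353, 0.2829, 0.207]
eef_rot: [0.999, -0.038, -0.003, 0.001]
ft_force: [0.8, 0.4, -0.5]
width: 0.0051
```

```bash
python3 - <<'E'
from h import *
st()
for n in("scene","top"):
    p,d=r.camera(n); cv2.imwrite(f"pics/{n}3.png",p)
    hs=cv2.cvtColor(p,cv2.COLOR_BGR2HSV)
    m=(((hs[...,0]<8)|(hs[...,0]>172))&(hs[...,1]>130)&(hs[...,2]>60)).astype(np.uint8)
    nn,l,s,c=cv2.connectedComponentsWithStats(m)
    for i in range(1,nn):
        if 10<s[i,4]<300: print(n,c[i].round(1),s[i])
p=cv2.imread("pics/scene3.png");cv2.imwrite("pics/s3.png",cv2.resize(p[100:320,250:530],None,fx=2.8,fy=2.7))
E
```

```text
t 5.825 p [0.5353 0.2829 0.207 ] yaw -4.37 zax [-0.005 -0.002 -1.   ] F [ 0.8  0.4 -0.5] w 0.0051
scene [302.6 228. ] [297 223  12  11 109]
scene [380.8 245.1] [375 239  13  13 139]
scene [462.5 262. ] [457 256  12  13 123]
top [178.4 223.4] [173 218  12  12 119]
top [258.6 231.5] [253 230  12   4  43]
top [342.  239.5] [337 238  11   4  31]
top [549. 277.] [549 271   1  13  13]
top [153.  298.3] [146 293  15  12 138]
top [550. 316.] [550 309   1  15  15]
```

View pics/s3.png

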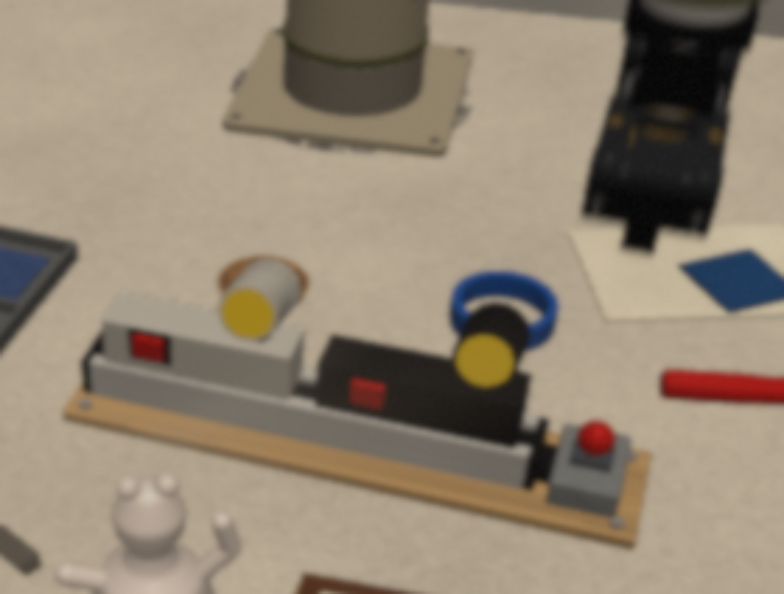

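```bash
python3 - <<'E'
from h import *
b=tri((178.4,223.4),(462.5,262.)); d=b[:2]-RO; c,s=np.cos(np.radians(RY)),np.sin(np.radians(RY)); print(b,"rail",c*d[0]+s*d[1],-s*d[0]+c*d[1])
L=rail(0,-.085,.03); print("lamp",L); 
g=rail(0,-.085-.035,.2); plan(g,-4.48); plan(rail(0,-.12,.03+.044-.0187)); plan([.5,.1,.23])
E
```

```text
[0.59911771 0.27812336 0.07707556] rail 0.023855970573316457 0.21424135516107265
lamp [ 0.55196056 -0.0183403   0.03      ]
turn [-0.14 -0.14  0.11] shift [0.0375 0.3362 0.0106] target [ 0.5492 -0.0532  0.2   ]
turn [-0.14 -0.14  0.11] shift [0.0372 0.3366 0.1553] target [ 0.5492 -0.0532  0.0553]
turn [-0.14 -0.14  0.11] shift [-0.0231  0.1871 -0.0192] target [0.5  0.1  0.23]
```

The lever ball is at rail x = +23.9 mm, which matches the 24 mm expected at the end stop, so the switch is off. Next I'll move above the white lamp.

{"name": "carry_out", "arguments": {
  "increments": "0 0 0 0.006 0.056 -0.005 0.087; 0 0 0 0.012 0.112 -0.01 0.087; 0 0 0 0.02 0.168 -0.01 0.087; 0 0 0 0.028 0.224 -0.005 0.087; 0 0 0 0.034 0.28 0 0.087",
  "squeeze": 35
}}

```text
time: 6.55
ee_pos: [0.5502, 0.0008, 0.2108]
eef_rot: [0.999, -0.038, 0.002, -0.001]
ft_force: [0.1, -1.2, -0.0]
width: 0.0604
```

```bash
python3 - <<'E'
from h import *
st(); plan(rail(0,-.12,.15),-4.48)
E
```

```text
t 6.55 p [0.5502 0.0008 0.2108] yaw -4.4 zax [ 0.004  0.002 -1.   ] F [ 0.1 -1.2 -0. ] w 0.0604
turn [-0.12 -0.22  0.08] shift [0.0029 0.0541 0.0607] target [ 0.5492 -0.0532  0.15  ]
```

{"name": "carry_out", "arguments": {
  "increments": "0 0 0 0.001 0.027 0.01 0.087; -0.1 -0.2 0.1 0.003 0.054 0.02 0.087; -0.1 -0.2 0.1 0.003 0.054 0.06 0.087; -0.1 -0.2 0.1 0.003 0.054 0.06 0.087; -0.1 -0.2 0.1 0.003 0.054 0.06 0.087"
}}

```text
time: 7.18
ee_pos: [0.55, -0.0527, 0.152]
eef_rot: [0.999, -0.039, 0.001, -0.0]
ft_force: [0.1, 0.2, 0.9]
width: 0.0866
```

```bash
python3 - <<'E'
from h import *
st(); plan(rail(0,-.12,.055),-4.48)
for n in("scene","top"):
    p,d=r.camera(n); cv2.imwrite(f"pics/{n}4.png",p)
a=cv2.imread("pics/scene4.png")[120:270,260:440];b=cv2.imread("pics/top4.png")[200:320,270:400]
cv2.imwrite("pics/s4.png",np.hstack([cv2.resize(a,(400,333)),cv2.resize(b,(361,333))]))
E
```

```text
t 7.175 p [ 0.55   -0.0527  0.152 ] yaw -4.44 zax [ 0.002  0.    -1.   ] F [0.1 0.2 0.9] w 0.0866
turn [-0.02 -0.1   0.04] shift [-0.0009  0.0007  0.097 ] target [ 0.5492 -0.0532  0.055 ]
```

View pics/s4.png

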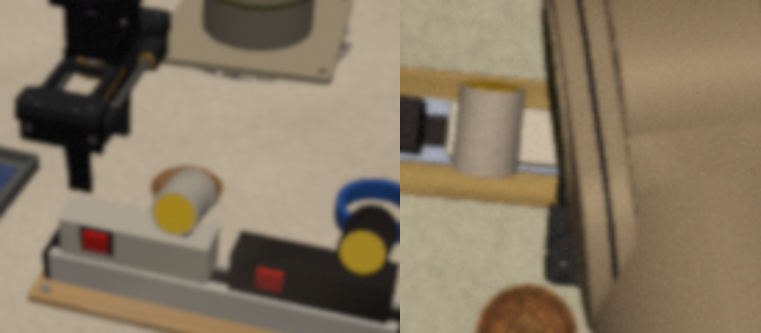

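The open jaws hang above the box, left of the can. The visible finger, at (80,180), lines up with the button at (95,240). I'll go down in steps.

{"name": "carry_out", "arguments": {
  "increments": "0 -0.1 0 -0.001 0.001 0.03 0.087; 0 -0.1 0 -0.001 0.001 0.055 0.087; 0 -0.1 0 -0.001 0.001 0.08 0.087; 0 -0.1 0 -0.001 0.001 0.097 0.087; 0 -0.1 0 -0.001 0.001 0.097 0.087"
}}

```text
time: 7.9
ee_pos: [0.5493, -0.0535, 0.0551]
eef_rot: [0.999, -0.039, 0.0, -0.0]
ft_force: [-0.6, -0.5, 0.2]
width: 0.087
```

```bash
python3 - <<'E'
from h import *
st(); plan(rail(0,-.12,.055),-4.48)
p,d=r.camera("scene")
cv2.imwrite("pics/s5.png",cv2.resize(p[140:290,240:440],None,fx=4,fy=4,interpolation=cv2.INTER_CUBIC))
E
```

```text
t 7.9 p [ 0.5493 -0.0535  0.0551] yaw -4.43 zax [ 0.  0. -1.] F [-0.6 -0.5  0.2] w 0.087
turn [-0.02  0.    0.05] shift [-0.0001 -0.0002  0.0001] target [ 0.5492 -0.0532  0.055 ]
```

View pics/s5.png

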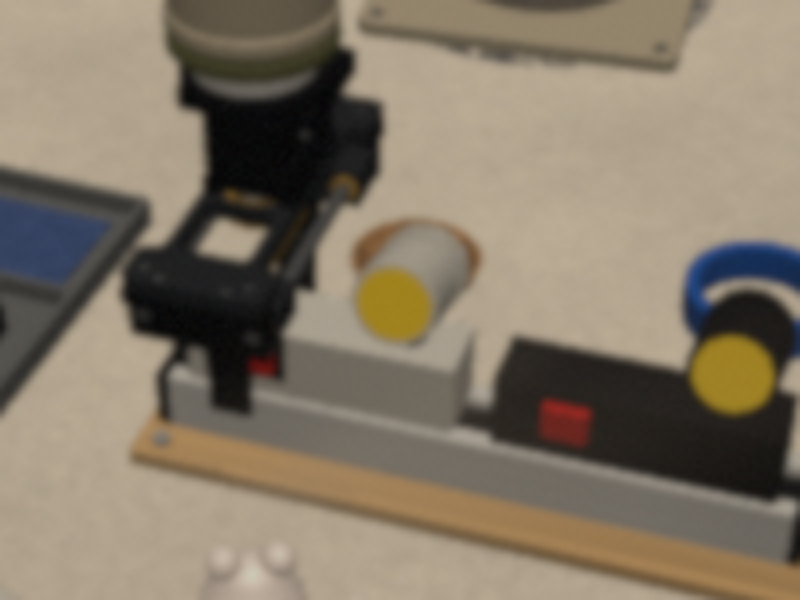

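```bash
python3 - <<'E'
from h import *
for x in(.027,.0435,.0585):
    q=proj("scene",rail(x,-.12,.074))[0]; print(x,q,(q-[240,140])*4)
q=proj("scene",rail(.0585,-.12,.0552))[0];print((q-[240,140])*4)
E
```

```text
0.027 [301.61311206 229.17813787] [246.45244824 356.71255149]
0.0435 [298.74698863 233.88237884] [234.9879545  375.52951537]
0.0585 [296.08639795 238.2492737 ] [224.34559179 392.9970948 ]
[225.8535965  420.47044939]
```

The finger and the button show the same small offset of about 1 px from prediction, so they line up with each other. Now I'll close at 35 N.

{"name": "carry_out", "arguments": {
  "increments": "0 0 0 0 0 0 0.06; 0 0 0 0 0 0 0.04; 0 0 0 0 0 0 0.02; 0 0 0 0 0 0 0.02; 0 0 0 0 0 0 0.02",
  "squeeze": 35
}}

```text
time: 8.57
ee_pos: [0.5509, -0.0536, 0.0564]
eef_rot: [0.999, -0.039, 0.002, -0.0]
ft_force: [5.0, -1.2, 1.9]
width: 0.0455
```

```bash
python3 - <<'E'
from h import *
st()
p,d=r.camera("scene")
cv2.imwrite("pics/s6.png",cv2.resize(p[140:290,240:440],None,fx=4,fy=4,interpolation=cv2.INTER_CUBIC))
E
```

```text
t 8.575 p [ 0.5509 -0.0536  0.0564] yaw -4.44 zax [ 0.004  0.    -1.   ] F [ 5.  -1.2  1.9] w 0.0455
```

View pics/s6.png

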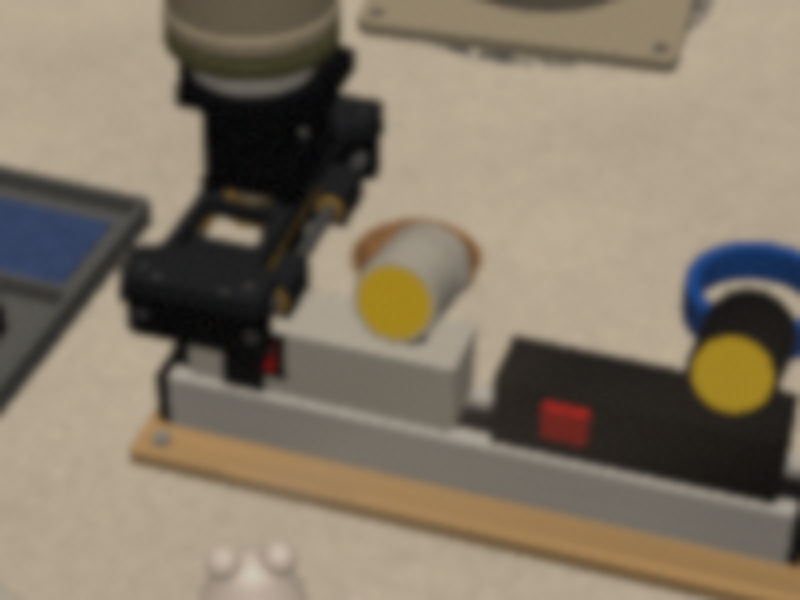

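{"name": "carry_out", "arguments": {
  "increments": "0 0 0 0 0 0 0.02; 0 0 0 0 0 0 0.02; 0 0 0 0 0 0 0.02; 0 0 0 0 0 0 0.02; 0 0 0 0 0 0 0.02"
}}

```text
time: 9.25
ee_pos: [0.55, -0.0535, 0.0563]
eef_rot: [0.999, -0.039, 0.001, -0.0]
ft_force: [-4.0, 0.8, 5.1]
width: 0.04
```

```bash
python3 - <<'E'
from h import *
st()
E
```

```text
t 9.25 p [ 0.55   -0.0535  0.0563] yaw -4.44 zax [ 0.002  0.    -1.   ] F [-4.   0.8  5.1] w 0.04
```

The width is 40.0 mm, so the button is flush. Now a small test lift.

{"name": "carry_out", "arguments": {
  "increments": "0 0 0 0 0 -0.003 0.02; 0 0 0 0 0 -0.006 0.02; 0 0 0 0 0 -0.009 0.02; 0 0 0 0 0 -0.012 0.02; 0 0 0 0 0 -0.012 0.02"
}}

```text
time: 9.88
ee_pos: [0.5502, -0.0535, 0.0686]
eef_rot: [0.999, -0.039, 0.001, -0.0]
ft_force: [-0.4, -0.2, -3.7]
width: 0.0397
```

```bash
python3 - <<'E'
from h import *
st()
p,d=r.camera("scene")
cv2.imwrite("pics/s7.png",cv2.resize(p[140:290,240:440],None,fx=4,fy=4,interpolation=cv2.INTER_CUBIC))
E
```

```text
t 9.875 p [ 0.5502 -0.0535  0.0686] yaw -4.44 zax [ 0.002 -0.    -1.   ] F [-0.4 -0.2 -3.7] w 0.0397
```

View pics/s7.png

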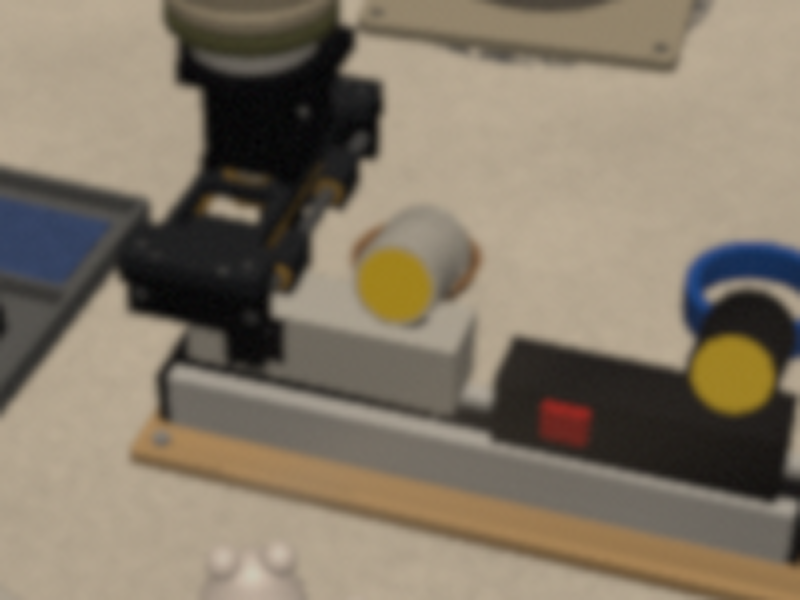

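The lamp came free with about 4 N of load. I'll raise it well clear with a firmer grip.

{"name": "carry_out", "arguments": {
  "increments": "0 0 0 0 0 -0.015 0.02; 0 0 0 0 0 -0.035 0.02; 0 0 0 0 0 -0.06 0.02; 0 0 0 0 0 -0.085 0.02; 0 0 0 0 0 -0.1 0.02",
  "squeeze": 50
}}

```text
time: 10.55
ee_pos: [0.5506, -0.0535, 0.171]
eef_rot: [0.999, -0.039, 0.002, 0.0]
ft_force: [0.5, -0.1, -4.1]
width: 0.0393
```

```bash
python3 - <<'E'
from h import *
st()
M=np.array([.4135,-.2878]); g=rail(0,-.035,.17,-6.2,M); plan(g,-6.2)
p,d=r.camera("scene"); cv2.imwrite("pics/s8.png",cv2.resize(p[80:280,180:440],None,fx=3,fy=3,interpolation=cv2.INTER_CUBIC))
E
```

```text
t 10.55 p [ 0.5506 -0.0535  0.171 ] yaw -4.44 zax [ 0.005 -0.001 -1.   ] F [ 0.5 -0.1 -4.1] w 0.0393
turn [ 0.01 -0.26  1.76] shift [-0.1196  0.2792  0.0005] target [ 0.4097 -0.3226  0.17  ]
```

View pics/s8.png

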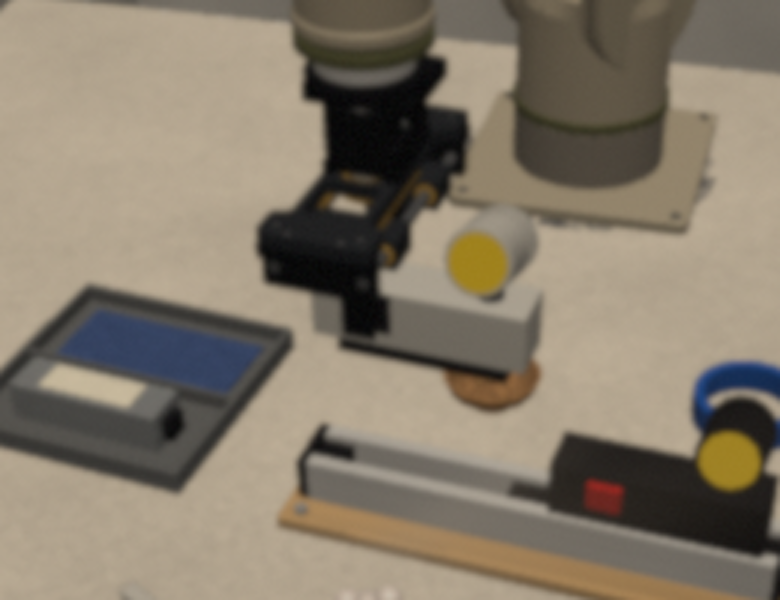

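{"name": "carry_out", "arguments": {
  "increments": "0 0 0.3 -0.018 0.042 0 0.02; 0 0 0.6 -0.036 0.084 0 0.02; 0 0 0.9 -0.054 0.126 0 0.02; 0 0 1.2 -0.072 0.168 0 0.02; 0 0 1.5 -0.09 0.21 0 0.02"
}}

```text
time: 11.22
ee_pos: [0.4442, -0.257, 0.1717]
eef_rot: [0.999, -0.052, 0.003, 0.0]
ft_force: [0.8, 0.1, -2.8]
width: 0.0395
```

```bash
python3 - <<'E'
from h import *
st()
M=np.array([.4135,-.2878]); g=rail(0,-.035,.12,-6.2,M); plan(g,-6.2)
E
```

```text
t 11.225 p [ 0.4442 -0.257   0.1717] yaw -5.95 zax [ 0.006 -0.001 -1.   ] F [ 0.8  0.1 -2.8] w 0.0395
turn [ 0.02 -0.34  0.25] shift [-0.0278  0.0688  0.0516] target [ 0.4097 -0.3226  0.12  ]
```

{"name": "carry_out", "arguments": {
  "increments": "0 0 0.2 -0.012 0.03 0 0.02; 0 -0.2 0.2 -0.024 0.06 0.01 0.02; 0 -0.3 0.2 -0.028 0.069 0.03 0.02; 0 -0.3 0.2 -0.028 0.069 0.05 0.02; 0 -0.3 0.2 -0.028 0.069 0.05 0.02"
}}

```text
time: 11.85
ee_pos: [0.4085, -0.3221, 0.1202]
eef_rot: [0.999, -0.054, -0.001, -0.001]
ft_force: [-0.3, 0.2, -3.8]
width: 0.0397
```

```bash
python3 - <<'E'
from h import *
st()
M=np.array([.4135,-.2878]); g=rail(0,-.035,.12,-6.2,M); plan(g,-6.2)
for n in("scene","top"):
    p,d=r.camera(n); cv2.imwrite(f"pics/{n}9.png",p); np.save(f"pics/{n}9.npy",d)
a=cv2.imread("pics/scene9.png")[90:250,140:320];b=cv2.imread("pics/top9.png")[225:365,360:520]
cv2.imwrite("pics/s9.png",np.hstack([cv2.resize(a,(400,356),interpolation=2),cv2.resize(b,(400,356),interpolation=2)]))
E
```

```text
t 11.85 p [ 0.4085 -0.3221  0.1202] yaw -6.14 zax [-0.002  0.002 -1.   ] F [-0.3  0.2 -3.8] w 0.0397
turn [-0.09  0.1   0.06] shift [0.0012 0.0004 0.0002] target [ 0.4097 -0.3226  0.12  ]
```

View pics/s9.png

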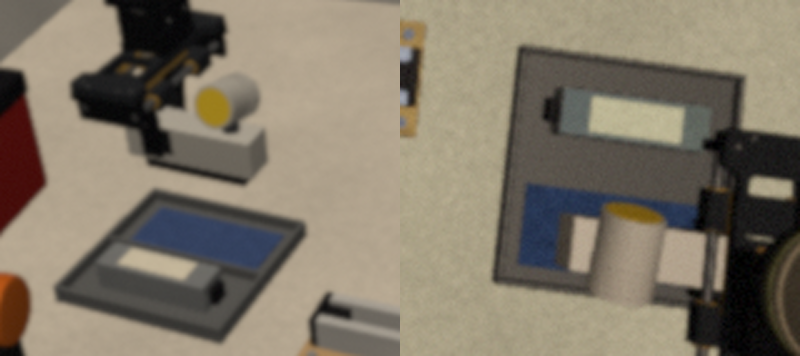

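The lamp hangs over the blue mat, lengthwise, and clear of the driver box. I'll check its level and the end position before going down.

```bash
python3 - <<'E'
from h import *
np.set_printoptions(precision=4,suppress=True)
a=cv2.imread("pics/top9.png"); P=cloud("top",np.load("pics/top9.npy")); Z=P[...,2]
m=(a.min(2)>110)&(Z>.13)&(Z<.175); m[:300]&=True
q=np.zeros_like(m); q[300:345,425:500]=m[300:345,425:500]; X=P[q]; print(len(X))
A=np.c_[X[:,:2]-X[:,:2].mean(0),np.ones(len(X))]; print(np.linalg.lstsq(A,X[:,2],rcond=None)[0],X.min(0),X.max(0))
print(np.c_[X[::15]])
E
```

```text
565
[-0.0051 -0.0023  0.155 ] [ 0.3896 -0.3267  0.1505] [ 0.4376 -0.2113  0.1598]
[[ 0.4372 -0.2159  0.1522]
 [ 0.4359 -0.2279  0.1561]
 [ 0.4319 -0.2231  0.1532]
 [ 0.431  -0.2873  0.1528]
 [ 0.4296 -0.2934  0.1567]
 [ 0.4275 -0.2865  0.1547]
 [ 0.4245 -0.2173  0.1537]
 [ 0.4257 -0.2983  0.1535]
 [ 0.4229 -0.2264  0.1548]
 [ 0.4243 -0.3065  0.1564]
 [ 0.4219 -0.2846  0.1546]
 [ 0.4226 -0.3242  0.1546]
 [ 0.4202 -0.2884  0.1545]
 [ 0.4207 -0.3262  0.1543]
 [ 0.4183 -0.2924  0.1537]
 [ 0.4154 -0.2152  0.1546]
 [ 0.4165 -0.2962  0.1537]
 [ 0.4136 -0.219   0.1545]
 [ 0.4149 -0.2993  0.1554]
 [ 0.4115 -0.2237  0.151 ]
 [ 0.4133 -0.3045  0.1565]
 [ 0.4105 -0.2819  0.1513]
 [ 0.4112 -0.3092  0.154 ]
 [ 0.4093 -0.2858  0.1563]
 [ 0.4062 -0.2114  0.1546]
 [ 0.4072 -0.2928  0.1525]
 [ 0.4044 -0.2172  0.1541]
 [ 0.406  -0.2965  0.1575]
 [ 0.4029 -0.2202  0.1566]
 [ 0.404  -0.3029  0.1556]
 [ 0.4018 -0.2885  0.1538]
 [ 0.3998 -0.2808  0.1541]
 [ 0.4004 -0.3205  0.1536]
 [ 0.3986 -0.2986  0.1568]
 [ 0.3965 -0.2878  0.1555]
 [ 0.3943 -0.2772  0.1537]
 [ 0.395  -0.3043  0.1564]
 [ 0.393  -0.3048  0.1552]]
```

The lamp is level, its underside is about 25 mm below the TCP, and its end is within 2 mm of plan. Going down.

{"name": "carry_out", "arguments": {
  "increments": "0 0.1 0 0.001 0.001 0.02 0.02; 0 0.1 0 0.001 0.001 0.04 0.02; 0 0.1 0 0.001 0.001 0.06 0.02; 0 0.1 0 0.001 0.001 0.072 0.02; 0 0.1 0 0.001 0.001 0.076 0.02"
}}

```text
time: 12.58
ee_pos: [0.411, -0.3237, 0.0462]
eef_rot: [0.999, -0.053, 0.001, 0.0]
ft_force: [0.2, 1.3, -3.9]
width: 0.0395
```

```bash
python3 - <<'E'
from h import *
st()
M=np.array([.4135,-.2878]); g=rail(0,-.035,.033,-6.2,M); plan(g,-6.2)
E
```

```text
t 12.575 p [ 0.411  -0.3237  0.0462] yaw -6.1 zax [ 0.003 -0.001 -1.   ] F [ 0.2  1.3 -3.9] w 0.0395
turn [ 0.01 -0.16  0.1 ] shift [-0.0014 -0.001   0.0132] target [ 0.4097 -0.3226  0.033 ]
```

{"name": "carry_out", "arguments": {
  "increments": "0 -0.2 0.1 -0.001 -0.001 0.004 0.02; 0 -0.2 0.1 -0.001 -0.001 0.008 0.02; 0 -0.2 0.1 -0.001 -0.001 0.011 0.02; 0 -0.2 0.1 -0.001 -0.001 0.012 0.02; 0 -0.2 0.1 -0.001 -0.001 0.012 0.02"
}}

```text
time: 13.2
ee_pos: [0.4102, -0.3227, 0.0342]
eef_rot: [0.999, -0.054, -0.0, 0.0]
ft_force: [0.3, -0.7, -4.2]
width: 0.0397
```

```bash
python3 - <<'E'
from h import *
st()
E
```

```text
t 13.2 p [ 0.4102 -0.3227  0.0342] yaw -6.21 zax [-0.001 -0.    -1.   ] F [ 0.3 -0.7 -4.2] w 0.0397
```

Not touching yet. I'll go down in small steps.

{"name": "carry_out", "arguments": {
  "increments": "0 0 0 0 0 0.0005 0.02; 0 0 0 0 0 0.001 0.02; 0 0 0 0 0 0.0015 0.02; 0 0 0 0 0 0.002 0.02; 0 0 0 0 0 0.002 0.02"
}}

```text
time: 13.82
ee_pos: [0.4102, -0.3228, 0.0332]
eef_rot: [0.999, -0.054, -0.0, 0.0]
ft_force: [-4.9, 2.7, 10.8]
width: 0.0401
```

The lamp is touching the mat. I'll release slowly.

{"name": "carry_out", "arguments": {
  "increments": "0 0 0 0 0 -0.0003 0.042; 0 0 0 0 0 -0.0003 0.046; 0 0 0 0 0 -0.0003 0.05; 0 0 0 0 0 -0.0003 0.06; 0 0 0 0 0 -0.0003 0.07",
  "squeeze": 10
}}

```text
time: 14.45
ee_pos: [0.4103, -0.3229, 0.0336]
eef_rot: [0.999, -0.054, -0.0, 0.0]
ft_force: [0.4, 0.6, 0.0]
width: 0.0627
```

{"name": "carry_out", "arguments": {
  "increments": "0 0 0 0 0 0 0.08; 0 0 0 0 0 0 0.08; 0 0 0 0 0 0 0.08; 0 0 0 0 0 0 0.08; 0 0 0 0 0 0 0.08"
}}

```text
time: 15.08
ee_pos: [0.4103, -0.3229, 0.0336]
eef_rot: [0.999, -0.054, -0.0, 0.0]
ft_force: [1.3, -0.4, -0.4]
width: 0.08
```

```bash
python3 - <<'E'
from h import *
st()
p,d=r.camera("scene"); q,_=r.camera("top"); a=p[110:250,140:320];b=q[225:365,360:520]
cv2.imwrite("pics/s10.png",np.hstack([cv2.resize(a,(400,311),interpolation=2),cv2.resize(b,(356,311),interpolation=2)]))
E
```

```text
t 15.075 p [ 0.4103 -0.3229  0.0336] yaw -6.21 zax [-0.001 -0.001 -1.   ] F [ 1.3 -0.4 -0.4] w 0.08
```

View pics/s10.png

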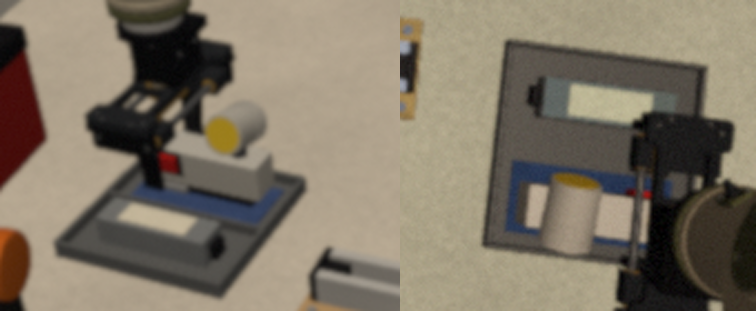

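The lamp stands upright on the mat with its button out and the jaws open. I'll retreat straight up, then sideways for a clear view.

{"name": "carry_out", "arguments": {
  "increments": "0 0 0 0 0 -0.03 0.085; 0 0 0 0 0 -0.075 0.085; 0 0 0 0 0 -0.13 0.085; 0 0 0 0 0 -0.19 0.085; 0 0 0 0 0 -0.22 0.085"
}}

```text
time: 15.8
ee_pos: [0.4112, -0.323, 0.2572]
eef_rot: [0.999, -0.054, 0.001, 0.002]
ft_force: [0.1, -1.2, 0.0]
width: 0.0847
```

{"name": "carry_out", "arguments": {
  "increments": "0 0 0 0 0.04 0 0.085; 0 0 0 -0.01 0.09 0 0.085; 0 0 0 -0.02 0.14 0 0.085; 0 0 0 -0.03 0.19 0 0.085; 0 0 0 -0.03 0.19 0 0.085"
}}

```text
time: 16.42
ee_pos: [0.3577, -0.5124, 0.2565]
eef_rot: [0.998, -0.057, 0.0, 0.002]
ft_force: [0.2, 0.6, -0.5]
width: 0.0848
```

```bash
python3 - <<'E'
from h import *
st()
for n in("scene","top"):
    p,d=r.camera(n); cv2.imwrite(f"pics/{n}11.png",p); np.save(f"pics/{n}11.npy",d)
a=cv2.imread("pics/top11.png"); P=cloud("top",np.load("pics/top11.npy")); Z=P[...,2]
roi=np.zeros(Z.shape,np.uint8); roi[290:350,395:505]=1
m=((Z>.058)&(Z<.075)&(a.min(2)>100)).astype(np.uint8)*roi
m=cv2.morphologyEx(m,cv2.MORPH_OPEN,np.ones((2,2),np.uint8))
c=np.argwhere(m)[:,::-1]; w=ray("top",c,.067)[:,:2]; print("box top",m.sum(),np.median(Z[m>0]),cv2.minAreaRect((w*1000).astype(np.float32)))
X=P[m>0];A=np.c_[X[:,:2]-X[:,:2].mean(0),np.ones(len(X))]; print(np.linalg.lstsq(A,X[:,2],rcond=None)[0])
m=((Z>.028)&(Z<.05)).astype(np.uint8); r2=np.zeros_like(m); r2[250:292,405:492]=1; c=np.argwhere(m*r2)[:,::-1]; w=ray("top",c,.039)[:,:2]; print("driver",cv2.minAreaRect((w*1000).astype(np.float32)))
F=P[120:172,280:350].reshape(-1,3); F=F[(F[:,2]>.02)&(F[:,2]<.2)]; print("fig",np.median(F,0))
b=cv2.imread("pics/scene11.png"); cv2.imwrite("pics/s11.png",np.hstack([cv2.resize(b[130:300,140:500],(480,227),interpolation=2),cv2.resize(a[225:365,370:510],(227,227),interpolation=2)]))
E
```

```text
t 16.425 p [ 0.3577 -0.5124  0.2565] yaw -6.56 zax [ 0.    -0.003 -1.   ] F [ 0.2  0.6 -0.5] w 0.0848
box top 887 0.06681647348307607 ((408.0559997558594, -288.33148193359375), (147.583740234375, 38.85221481323242), 83.41914367675781)
[1.31407252 0.31523275 0.06770808]
driver ((513.9449462890625, -294.19598388671875), (139.87933349609375, 40.150390625), 83.66735076904297)
fig [0.76333653 0.00687079 0.05986241]
```

View pics/s11.png

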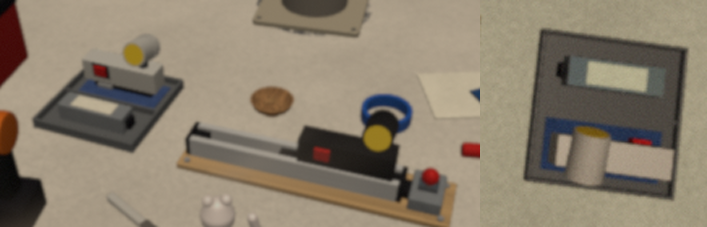

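View pics/top11.png

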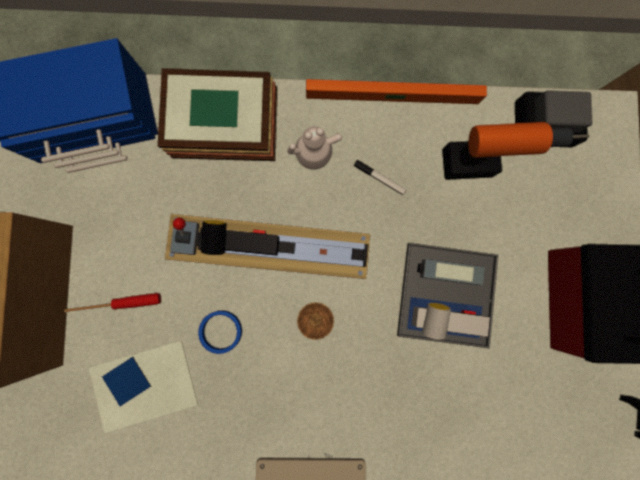

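```bash
python3 - <<'E'
from h import *
a=cv2.imread("pics/top11.png"); P=cloud("top",np.load("pics/top11.npy")); Z=P[...,2]
roi=np.zeros(Z.shape,np.uint8); roi[300:350,395:505]=1
m=((Z>.06)&(Z<.074)&(a.min(2)>100)).astype(np.uint8)*roi
n,l,s,_=cv2.connectedComponentsWithStats(m); 
m=np.isin(l,[i for i in range(1,n) if s[i,4]>40]).astype(np.uint8)
c=np.argwhere(m)[:,::-1]; w=ray("top",c,.067)[:,:2]; print("box top",s[1:][s[1:,4]>40].tolist(),np.median(Z[m>0]),cv2.minAreaRect((w*1000).astype(np.float32)))
X=P[m>0];A=np.c_[X[:,:2]-X[:,:2].mean(0),np.ones(len(X))]; print(np.linalg.lstsq(A,X[:,2],rcond=None)[0])
y=(w-[.4135,-.2878])@np.array([[np.cos(-.108),-np.sin(-.108)],[np.sin(-.108),np.cos(-.108)]]); print("in mat frame",np.percentile(y,[0,1,50,99,100],axis=0).round(4).tolist())
# can
m=((Z>.1)&(Z<.14)).astype(np.uint8)*roi; w=ray("top",np.argwhere(m)[:,::-1],.13)[:,:2]
y=(P[m>0][:,:2]-[.4135,-.2878])@np.array([[np.cos(-.108),-np.sin(-.108)],[np.sin(-.108),np.cos(-.108)]]); print("can",np.percentile(y,[1,99],axis=0).round(4).tolist(),Z[m>0].max())
E
```

```text
box top [[417, 308, 10, 20, 138], [448, 312, 41, 24, 750]] 0.06685273830509231 ((410.0294189453125, -286.4692077636719), (148.001220703125, 38.86404037475586), 83.42169189453125)
[ 0.0033933  -0.00364338  0.0668304 ]
in mat frame [[-0.0232, -0.073], [-0.0227, -0.0718], [-0.0038, -0.024], [0.0151, 0.074], [0.0162, 0.0749]]
can [[-0.0352, 0.0243], [0.0284, 0.0679]] 0.13471618665180152
```

```bash
python3 - <<'E'
from bench import r
print(r.close_job())
E
```

```text
the job is handed in; nothing more can be done
None
```

I pushed the switch off, unclipped the white spotlight and set it down on the blue mat, then handed the job in at about 16.5 s.

**Switch:** I pushed the lever until it met the end stop at about 16 N. The ball then measured +23.9 mm across the track, where 24 mm is full off.

**Release and lift:** I gripped the lamp over its red button at 35 N. The opening read 40.0 mm, so the button was flush. It came straight up with about 4 N of load. I held it until it touched the mat (about 11 N up), then opened the jaws slowly.

**Final position:** The lamp stands upright and level, with the box top at 66.8 mm against 67 mm expected. It is lengthwise and parallel to the bay within about 0.5°. It sits about 3.5 mm towards the robot side of the mat's centre, perhaps nudged by the sprung button on release. The can still has about 8 mm to the nearest wall, and the box ends about 19 mm.

**Other items:**
- **Figurine:** unchanged.
- **Black spotlight:** its button stayed at the same pixels in both views up to the grasp. Afterwards I checked it only by eye, and it looked unmoved.
- **Driver box:** it read 1 mm different along its length, which I put down to a different height threshold in the two measurements.

One measurement of the lamp's tilt disagreed because my mask had picked up edge pixels. I redid it without that filter, and that gave the figures above.

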